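# Drop a mandarin into the meal tray with the rocker gate

## Robot

A 6-joint arm with a two-finger parallel gripper is mounted at the origin on the work surface. World frame = base frame: x ahead of the robot, y to its left, z up, the work surface at z = 0. Lengths are in mm, angles in rad, forces in N, time in s.
With the tool pointing down it reaches from about 275 to 825 mm from the base axis. Payload 4.9 kg.
Tool frame: the origin (TCP) lies at the very end of the fingers, on their centre line; the grasp point (between the pads) lies 19 mm behind it; z points along the fingers, y is the line along which they close (so a half turn about z gives the same grasp; the last joint's range is limited). The gripper opens to 85 mm and grips with 20 to 120 N. Pads are 22 mm wide; open, the fingers measure 114 mm over their backs; the gripper's body (76 mm by 85 mm) begins 54 mm behind the grasp point. The pads swing forward as they close: fully open they stand 13 mm farther back than shut.
Start: joints at [-1.271, 0.326, -0.193, 1.052, 0, 1.437], TCP at [231.191, -499.069, 231.281] pointing down, gripper open.
Joint ranges: [-2.65, 2.65], [-0.97, 1.79], [-1.3, 1.35], [-1.93, 2.1], [-1.47, 1.37], [-3.14, 3.14]. Speed limits (rad/s): [2.57, 2.57, 3.14, 3.14, 3.14, 3.14].

## Interface

Orientations are given as [roll, pitch, yaw] about the fixed x, y, z axes, in that order (R = Rz(yaw) Ry(pitch) Rx(roll)).
In Python, from bench import bot, solve_ik, imaging gives the robot as it stands. Calls block until the motion is done:
- bot.move_ptp(position, orientation): joint-space move of the TCP to a pose.
- bot.movel(position, rot=None, max_speed=150, threshold=None): straight line of the TCP; rot=None keeps the orientation; max_speed is the mean speed in mm/s. With threshold (N) it stops when the force on the tool has changed by that much, and returns True; else False.
- bot.move_j(angles): joint-space move.
- bot.grip(opening, effort=None): opening from 0.0 (shut) to 1.0 (fully open); effort is the grip in N (None keeps the last); returns when the fingers have stopped.
- bot.dwell(seconds).
- solve_ik(position, orientation): joint angles nearest the present ones, or None.
- bot.get_state(): the state.
- imaging.capture(name): name is "scene" or "top" or "wrist"; returns the picture (384x512x3 uint8, blue, green, red); there is no depth.
- imaging.camera_model(name): a dict with "K" (3x3 intrinsics, pixels), "position" and "rotation" of the camera in the world. Camera axes: x right, y up, looking along -z (the intrinsics and any distortion apply to the point x, -y, -z); pixel columns grow to the right and rows downward; lengths in mm; the calibration is good to about 2 mm. A picture is of the moment at which its call begins: read the wrist's pose just before it. camera_model takes no time and is no camera call; for the wrist camera it gives the pose at the moment of the call.
A pose or a line that the arm cannot do raises bot.IKError and nothing moves.
- bot.sign_off(): hands the job in; it is judged then, once.
The state is a dict: "t": time; "qpos": joint angles; "joint_velocities": joint speeds; "effort": joint torques, N m; "tcp_pos": TCP position; "orientation": TCP orientation; "contact_force": force on the tool from outside, world axes, zero at the start; "wrist_torque": the same for the moment, N m; "opening": opening from 0.0 (shut) to 1.0 (fully open); "gripper_force": force on a finger pad.
Only numpy, scipy, OpenCV 4.12 (cv2) and the standard library are available. Lean on these libraries where they do the work, as an engineer would, in place of code of your own. Each camera call takes 0.05 s, during which the arm holds its last target. There are 200 camera calls.

## Task

Two mandarin dispensers stand on the packing counter, and a meal tray waits in its grey carrier at the mouth of one of them. With the fingertips press down the black pad of that dispenser's rocking lever so that the gate at its other end lifts, keep it down until the mandarin has rolled into the tray, then let the lever come back up so that the gate shuts. Do not touch or lift the mandarins, leave the other dispenser shut, and leave the bottle, cup and jar where they stand.

Things in the scene. Friction and masses are not known exactly. Their poses are not given: they have to be found in the camera images.
- dispenser_a: Fixed fruit dispenser of grey metal; a and b are identical, either may be on the left. Origin: on the table, under its base; x points down the chute (away from the robot), y left, z up. Chute: aluminium trough 64 mm wide inside, from x=-120 mm (closed, floor 115 mm up, wall tops 147) to the open lip at x=+78 mm (floor 65 up). Lever on its left at y=+50 mm, pivot at x=-70 mm, 150 mm up; cheeks 160 mm high.
- dispenser_b: Identical to dispenser_a: same sizes, same frame.
- rocker_a (a joint): Rocking lever of dispenser_a. 0: level, gate shut; grows as the pad goes down, to the stop at 0.45 rad (pad 52 mm lower and 12 mm nearer the pivot, gate about 60 mm up). The gate hangs across the chute at x=+50 mm: a 36 mm high blade on two hangers; the fruit passes from about 0.36 rad. It springs back to 0 when let go; pressing takes 2 to 5 N at the pad.
- rocker_b (a joint): Rocking lever of dispenser_b. 0: level, gate shut; grows as the pad goes down, to the stop at 0.45 rad (pad 52 mm lower and 12 mm nearer the pivot, gate about 60 mm up). The gate hangs across the chute at x=+50 mm: a 36 mm high blade on two hangers; the fruit passes from about 0.36 rad. It springs back to 0 when let go; pressing takes 2 to 5 N at the pad.
- pad_a (a point): Centre of the top face of the lever's black press pad on dispenser_a: 34 mm along the chute by 40 mm across, 8 mm thick, top 164 mm above the table at rest; at x=-190, y=+50 mm of its dispenser; it tilts with the lever. Its axes are those of the lever (x towards the gate).
- pad_b (a point): Centre of the top face of the lever's black press pad on dispenser_b: 34 mm along the chute by 40 mm across, 8 mm thick, top 164 mm above the table at rest; at x=-190, y=+50 mm of its dispenser; it tilts with the lever. Its axes are those of the lever (x towards the gate).
- fruit_a_center (a point): Centre of the mandarin lying in the chute of dispenser_a behind its gate: a ball 48 mm in diameter, about 60 g, free to roll. Only its position matters.
- fruit_b_center (a point): Centre of the mandarin lying in the chute of dispenser_b behind its gate: a ball 48 mm in diameter, about 60 g, free to roll. Only its position matters.
- tray (a point): Middle of the foot of the near wall, inside the black meal tray set in a fixed grey foam carrier 210 x 180 mm, 50 mm high. Its x axis points into the tray, away from the dispenser. Inside the tray is 176 mm long and 146 wide, floor 17 mm up, rim 50 mm up, a divider across its middle. It stands at the mouth of one dispenser, this point about 76 mm down the chute from its origin, under the lip.
- sauce_bottle: Bystander: yellow squeeze bottle, 56 mm in diameter, 150 mm tall, loose; origin at the centre of its underside.
- steel_cup: Bystander: open steel cup, 66 mm across the rim, 75 mm tall, loose; origin at the centre of its underside.
- spice_jar: Bystander: closed jar, 54 mm in diameter, 90 mm tall, loose; origin at the centre of its underside.
There are look-alikes about, which are no part of the job. What is shaped like the part that bears fruit_b_center but green or purple is not meant.

How it is judged:
By the outcome, as a careful person would: the job done as asked, in the order asked, and still so for the second after the job is handed in, with the robot touching nothing.
It also fails if it takes over 35 s, if anything falls off the work surface, if the arm or the gripper's body presses on something with over 40 N, if the wrist force passes 120 N, or if a joint passes its speed limit or range.

## Working session

There is one attempt and no reset: what is moved stays moved. The work goes in short steps, each a Python script; the robot and the scene stay as the last script left them, time stands still between calls to the robot, and variables do not carry over. Pictures are saved under pics/ and viewed, at most 10 in all, crops included, and the job is handed in when it is done.

```bash
mkdir -p pics; python3 - <<'E'
from bench import bot, imaging
import cv2
for n in("scene","top"):
    cv2.imwrite(f"pics/{n}1.png",imaging.capture(n)); m=imaging.camera_model(n); print(n,m)
print(bot.get_state()["t"])
E
```

```text
scene {'K': array([[389.54453623,   0.        , 257.05649318],
       [  0.        , 389.54453623, 195.69052635],
       [  0.        ,   0.        ,   1.        ]]), 'position': array([ 985.46173814,  662.82374408, 1089.30974957]), 'rotation': array([0.65158822, 0.00756832, 2.64555381])}
top {'K': array([[399.96537283,   0.        , 260.18986494],
       [  0.        , 399.96537283, 193.62910902],
       [  0.        ,   0.        ,   1.        ]]), 'position': array([ 396.33576482,    6.86765254, 1367.24888073]), 'rotation': array([ 0.18350316,  0.01743662, -1.5842695 ])}
0.1
```

View pics/scene1.png

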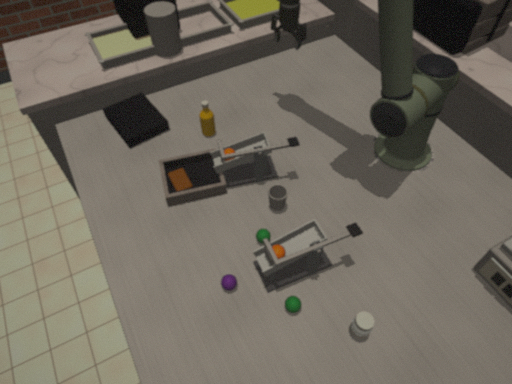

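View pics/top1.png

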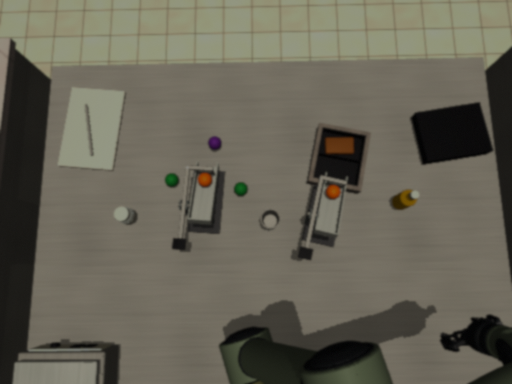

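The scene view shows two dispensers. The tray (carrier at about (195,178)) is at the mouth of the one with its pad at (292,142); in the top view that is the right one, with its pad at (305,253) and its mandarin at (333,191).

Possible confusions, in top-view pixels:
- **Pads:** (305,253) is at the tray, (180,243) is the other dispenser.
- **Balls:** oranges at (333,191) and (205,180). Green at (172,180) and (241,189) and purple at (215,143) are decoys.
- **Black trays:** (340,155) is in the carrier, the slab at (451,132) is loose.

I choose the pad at (305,253) and will check it in a close crop.

```bash
cat > h.py <<'E'
import numpy as np
from scipy.spatial.transform import Rotation as R
from bench import imaging
def ray(n,px,m=None):
    m=m or imaging.camera_model(n); d=np.linalg.inv(m["K"])@[*px,1]
    return np.array(m["position"]), R.from_euler("xyz",m["rotation"]).as_matrix()@(d*[1,-1,-1])
def at_z(n,px,z):
    p,d=ray(n,px); return p+d*(z-p[2])/d[2]
E
python3 - <<'E'
from h import *
import cv2
t=cv2.imread("pics/top1.png");s=cv2.imread("pics/scene1.png")
a=cv2.resize(t[140:270,280:380],None,fx=4,fy=4,interpolation=cv2.INTER_CUBIC)
b=cv2.resize(s[110:210,210:310],None,fx=4,fy=4,interpolation=cv2.INTER_CUBIC)
b=cv2.copyMakeBorder(b,0,120,0,0,cv2.BORDER_CONSTANT)
cv2.imwrite("pics/crop.png",cv2.convertScaleAbs(np.hstack([a,b]),alpha=1.5))
print("pad",at_z("top",(305,253),164),at_z("scene",(292.5,142),164))
print("fruit",at_z("top",(333,191),100),at_z("scene",(229,152),100))
E
```

```text
pad [ 438.24572728 -105.93954527  164.        ] [ 444.88326401 -102.4163737   164.        ]
fruit [ 636.5245145  -208.52067523  100.        ] [ 627.47586865 -220.47718277  100.        ]
```

View pics/crop.png

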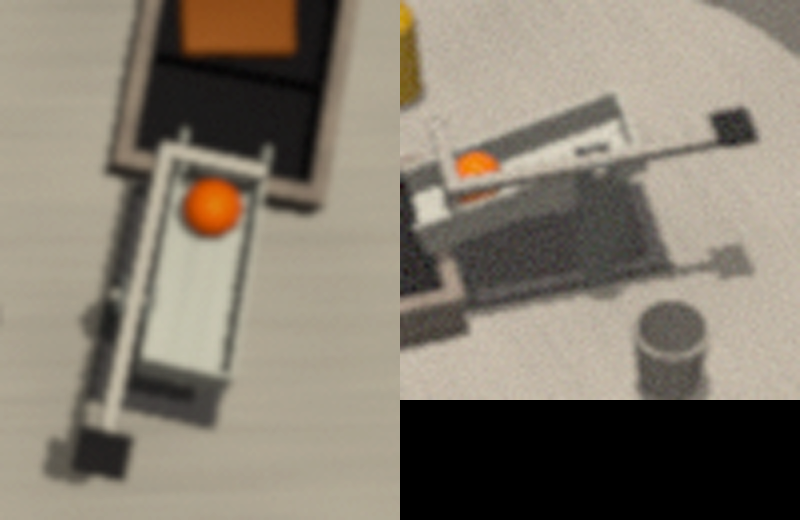

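The crop confirms it: the black pad is at crop (102,453), on the dispenser whose lip is over the carrier, with an orange mandarin behind its gate at (213,207). I'll shut the fingers, hover above the pad and look with the wrist camera.

```bash
python3 - <<'E'
from h import *
from bench import bot
import cv2
pad=at_z("top",(305.3,253),164)/2+at_z("scene",(293.1,141.7),164)/2
g=at_z("top",(322,177.5),165); d=g-at_z("top",(305.3,253),164); yaw=np.arctan2(d[1],d[0])
print(pad,np.linalg.norm(d[:2]),yaw,bot.get_state()["orientation"])
bot.grip(0.0)
for y in (yaw,yaw+np.pi,yaw-np.pi):
    try: bot.move_ptp([pad[0],pad[1],235],[np.pi,0,y]); break
    except bot.IKError as e: print(e)
s=bot.get_state(); print(y,s["t"],s["tcp_pos"],s["orientation"],s["qpos"],s["contact_force"],s["opening"])
m=imaging.camera_model("wrist"); print(m)
cv2.imwrite("pics/w1.png",imaging.capture("wrist"))
p=np.array([*pad[:2],164]); Rm=R.from_euler("xyz",m["rotation"]).as_matrix()
q=Rm.T@(p-m["position"])*[1,-1,-1]; q=m["K"]@q; print(q[:2]/q[2])
E
```

```text
[ 440.3133082 -104.7402465  164.       ] 236.21371201478559 -0.2521163707254533 [-3.14004320e+00 -1.78555006e-04  4.33757907e-01]
-0.2521163707254533 2.5083 [ 440.43856616 -105.34293138  235.05402501] [ 3.14127983e+00 -2.92175049e-04 -2.52691320e-01] [-3.97831705e-01  1.43190188e-01 -4.23552448e-01  1.00371934e+00
 -2.67279077e-04  2.99645227e+00] [ 0.63662567  0.17220761 -0.15833278] 0.0017757961450322387
{'K': array([[306.92121444,   0.        , 255.9424983 ],
       [  0.        , 306.92121444, 191.97533196],
       [  0.        ,   0.        ,   1.        ]]), 'position': array([ 504.83547444, -123.23111878,  376.23914745]), 'rotation': array([-2.68622563e-01, -2.01935238e-05, -1.82304040e+00])}
[253.44954158 203.51067879]
```

View pics/w1.png

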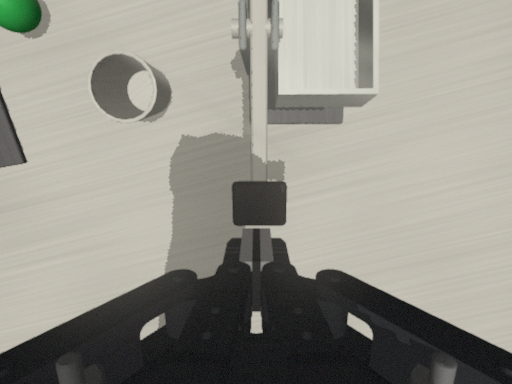

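The wrist view shows the black pad centred at (259,203), about 4 mm right of my prediction, with the lever running straight up the image. The cup at (124,88) is well clear. I'll correct for the offset and press.

```bash
python3 - <<'E'
from h import *
from bench import bot
import cv2
yaw=-0.252; ex=np.array([np.cos(yaw),np.sin(yaw),0])
pad=at_z("wrist",(259,203.5),164); print(pad)
bot.movel([pad[0],pad[1],182],max_speed=120)
f0=bot.get_state()["contact_force"]
hit=bot.movel([pad[0],pad[1],150],max_speed=25,threshold=1.2)
s=bot.get_state(); z0=s["tcp_pos"][2]; print(hit,z0,s["contact_force"]-f0,s["t"])
for a in (0.2,0.42):
    bot.movel(np.array([pad[0],pad[1],163])+ex*(120*(1-np.cos(a))-14*(np.cos(a)-1)*0)+[0,0,-120*np.sin(a)],max_speed=40,threshold=15)
    s=bot.get_state(); print(s["tcp_pos"],s["contact_force"]-f0,s["t"])
bot.dwell(1.2)
T=imaging.capture("top")[140:270,280:380]; S=imaging.capture("scene")[110:210,150:310]
z=lambda i:cv2.resize(i,None,fx=4,fy=4,interpolation=cv2.INTER_CUBIC)[:400]
cv2.imwrite("pics/p1.png",cv2.convertScaleAbs(np.hstack([z(T)[:, :150*1] if 0 else cv2.resize(T,(308,400)),cv2.resize(S,(480,300)) if 0 else cv2.copyMakeBorder(cv2.resize(S,(480,300)),0,100,0,0,cv2.BORDER_CONSTANT)]),alpha=1.5))
print(bot.get_state()["contact_force"]-f0)
E
```

```text
[ 439.28736591 -108.77736591  164.        ]
True 163.10002721152773 [ 0.59830329  0.30802846 -0.53708425] 3.9333
[ 442.58827656 -109.63473905  139.2617232 ] [-0.61232824  0.84038466 -0.422031  ] 4.6917
[ 448.03942939 -111.1037376   115.18217007] [-4.3197641   2.58708193 12.90913439] 5.3167
[-3.61516735  1.53962779 11.14874131]
```

View pics/p1.png

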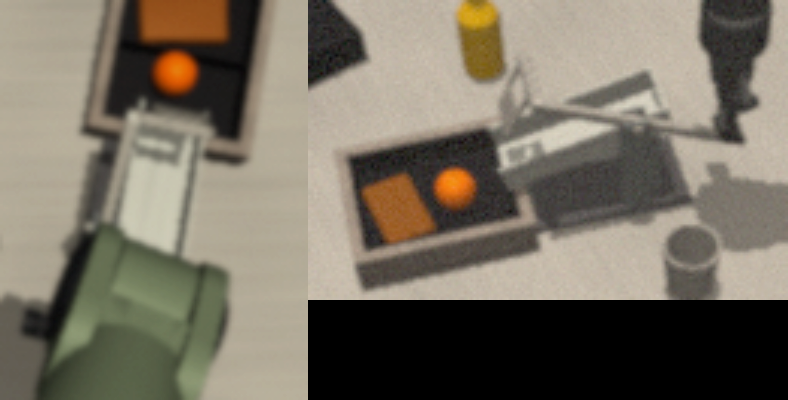

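The gate is up and the mandarin lies in the tray: top crop (176,73), scene crop (455,188). I'll let the lever come up slowly along its arc, then retreat and check.

```bash
python3 - <<'E'
from h import *
from bench import bot
import cv2
yaw=-0.252; ex=np.array([np.cos(yaw),np.sin(yaw),0]); pad=np.array([439.3,-108.8,163])
for a in (0.2,0.0):
    bot.movel(pad+ex*120*(1-np.cos(a))+[0,0,-120*np.sin(a)],max_speed=50)
bot.movel(pad+[0,0,67],max_speed=100)
bot.move_ptp([330,-330,260],[np.pi,0,yaw])
bot.dwell(0.5)
T=imaging.capture("top")[60:270,150:430]; S=imaging.capture("scene")[90:310,150:390]
print(bot.get_state()["t"],bot.get_state()["contact_force"])
cv2.imwrite("pics/p2.png",cv2.convertScaleAbs(np.hstack([cv2.resize(T,(420,400)),cv2.resize(S,(380,400))]),alpha=1.5))
E
```

```text
10.2917 [-0.41808167  0.24281992 -0.70737104]
```

View pics/p2.png

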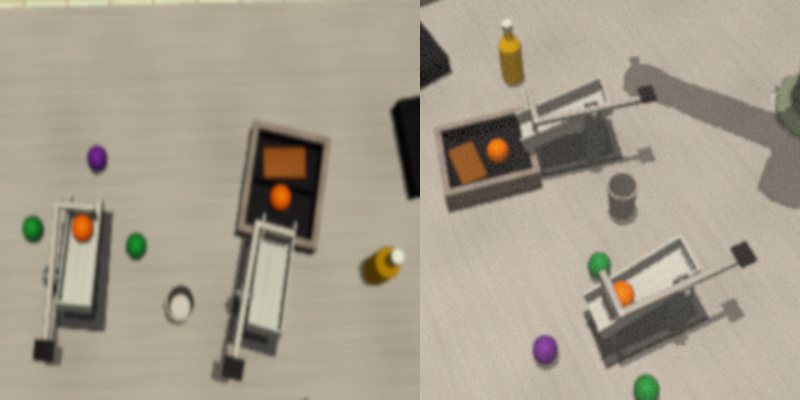

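The mandarin is in the tray (top crop (281,197)), and the lever is back level with the gate shut. The other dispenser and the bystanders in view are untouched, and the arm is clear.

```bash
python3 -c "
from bench import bot
print(bot.sign_off())"
```

```text
the job is handed in; nothing more can be done
None
```

The mandarin is in the tray, the lever is back up with the gate shut, the other dispenser and the bystanders were not touched, and the job was handed in at about 10 s on the robot's clock.

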